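# Close the glaze jar and hold the jar shaker's clamp arm open

## Robot

A 6-joint arm with a two-finger parallel gripper is mounted at the origin on the work surface. World frame = base frame: x ahead of the robot, y to its left, z up, the work surface at z = 0. Lengths are in m, angles in rad, forces in N, time in s.
With the tool pointing down it reaches from about 0.425 to 0.925 m from the base axis. Payload 12.5 kg.
Tool frame: the origin (TCP) lies between the finger pads, 19 mm behind the fingertips; this is the grasp point; z points along the fingers, y is the line along which they close (so a half turn about z gives the same grasp; the last joint's range is limited). The gripper opens to 85 mm and grips with 20 to 120 N. Pads are 22 mm wide; open, the fingers measure 114 mm over their backs; the gripper's body (76 mm by 85 mm) begins 54 mm behind the grasp point. The pads swing forward as they close: fully open they stand 13 mm farther back than shut.
Start: joints at [1.119, 0.491, 1.559, -0, 1.092, -0.106], TCP at [0.212, 0.588, 0.25] pointing down, gripper open.
Joint ranges: [-3.1, 3.1], [-0.84, 2.19], [0.05, 2.79], [-1.13, 4.28], [0.06, 2.93], [-2.69, 2.69]. Speed limits (rad/s): [2.22, 2.22, 2.79, 3.14, 3.14, 3.14].

## Interface

Orientations are given as a rotation vector (axis times angle).
In Python, from plant import env, get_image, camera_model gives the robot as it stands. The module is installed in compiled form; this text tells all that it offers.
- The arm moves only by the shell command python3 -m crank 'ROWS' [FORCE]. ROWS is text: rows parted by semicolons, each of 7 numbers parted by spaces: the shift along the world's x, y, z in mm, then the turn, a rotation vector about the world's x, y, z in degrees, then the closure, from 0 (fully open) to 1 (shut). A call has 1 to 10 rows; each row is the pose to reach, as a shift and turn from the pose commanded when the call began; what a row does not reach only later rows make up. A row lasts 1/8 s, in which the tool goes at most 62.5 mm and 10.7 degrees, less where a joint would pass 70% of its speed; a pose out of reach is approached as far as the arm can. A call with a gripper value outside its range is refused whole. The fingers move at their own pace and stop on an object; FORCE is the grip in N (left out, the last holds). Time passes only in rows, so rows that repeat a pose let the fingers close. It gives the time, the measured TCP pose, the force, the opening and the grip force at its end, in the units of the state.
- env.get_obs(): the state, without advancing time (a new reading comes with each control period).
- get_image(name): name is "scene" or "top" or "wrist"; returns (picture, depth): 480x640x3 uint8, red, green, blue; 480x640 float32, m along the optical axis (not along the pixel's ray), 0 where there is no reading.
- camera_model(name): a dict with "intrinsics" (3x3 intrinsics, pixels), "D" ([k1, k2, p1, p2, k3] as OpenCV has them; the pictures are not rectified), "camera_from_world" (4x4, takes a point from world to camera coordinates); the wrist camera has in their place "tool_from_camera" (4x4, takes a point from camera to tool coordinates, whose origin is the TCP and whose axes are the flange's). Camera axes: x right, y down, z forward; pixel columns grow to the right and rows downward; lengths in m; the calibration is good to about 2 mm. A picture is of the moment at which its call begins: read the wrist's pose just before it. camera_model takes no time and is no camera call.
- env.sign_off(): hands the job in; it is judged then, once.
The state is a dict: "time": time; "joints": joint angles; "qvel": joint speeds; "effort": joint torques, N m; "ee_pos": TCP position; "tool_rot": TCP orientation; "force": force on the tool from outside, world axes, zero at the start; "moment": the same for the moment, N m; "grip_width": opening from 0.0 (shut) to 1.0 (fully open); "grasp_force": force on a finger pad.
Only numpy, scipy, OpenCV 4.12 (cv2) and the standard library are available. Lean on these libraries where they do the work, as an engineer would, in place of code of your own. Each camera call takes 0.05 s, during which the arm holds its last target. There are 200 camera calls.

## Task

Get the jar shaker ready for loading: first press the white lid of the red-brown glaze jar down until it is fully seated and its orange band has disappeared, leaving the jar standing where it is. Then grip the red knob on the blue shaker, pull the latch sideways against its spring (towards the side where its red hook plate hangs down) until it lets go of the ball post, lift the clamp arm off the ball by that knob until the arm's nose is 8 to 15 cm above where it lay, and finish still gripping the knob and holding the arm up there, because nothing else keeps it open. Do not force the arm up while it is latched, and leave the other things on the table undisturbed.

Things in the scene. Friction and masses are not known exactly. Their poses are not given: they have to be found in the camera images.
- jar: red-brown glaze jar, a cylinder 76 mm across with a paper label, loose on the table, about 0.6 kg; with its lid 110 mm high before pressing, 104 mm when the lid is seated. Origin at the centre of its underside, z up. Its lid is white; the other glaze jars (green, blue, yellow) have black lids.
- lid_top (a point): centre of the flat top of the jar's white push-on lid (lid 78 mm across, 18 mm thick). It stands 4 to 6 mm proud at the start, an orange band showing under it.
- jar_lid (a joint): how far the lid has been pushed down, m: 0 to 0.002 at the start, 0.006 fully seated (hard stop). It slides stiffly (about 7 to 10 N when pressed slowly) and stays where it is left.
- shaker: blue jar shaker, fixed: base 330 x 150 x 30 mm, empty jar cradle in the middle, ball post at its nose end (own x -115 mm), hinge bracket 60 mm wide and 180 mm high at the other (x +125 mm). Origin at the centre of its underside, x from nose to hinge, y to the side to which the latch is pulled, z up. Yaw within 0.35 rad either way.
- hinge (a point): middle of the clamp arm's hinge axis, 164 mm above the table; the axis is level, along the shaker's own y.
- ball (a point): centre of the fixed 26 mm steel ball, 142 mm above the table, under the arm's nose; just below it a 32 mm flat collar, under which the latch's hook foot catches.
- clamp_arm (a joint): angle of the clamp arm about the hinge, rad: 0 lying on the ball, growing as the nose rises, hard stop at 1.0. Arm 36 mm wide, nose 50 mm. It falls back when let go; lifting takes 2 to 5 N at the knob. Latched it moves only about 0.006 rad; with the latch pulled it is free, and from about 0.07 rad up the hook foot is past the collar.
- nose (a point): point in the middle of the arm's nose, right above the ball and 240 mm from the hinge axis, 164 mm above the table when the arm is down.
- latch (a joint): how far the red latch is pulled along the shaker's own +y, m: 0 latched, hard stop at 0.014; the hook is clear of the collar from 0.008. The spring pushes it back with 4 N at 0 and 9 N at 0.014.
- latch_knob: upright red cylinder, 20 mm across, 40 mm high, on the latch plate above the arm's nose. Origin at the centre of its foot on the plate, 178 mm above the table with the arm down; z along the knob, y the direction to pull. It moves with latch and arm and leans towards the hinge by the arm's angle. 60 mm free on both y sides for the fingers.
- knob_grip (a point): point on the knob's axis 24 mm above its foot (16 mm below its top), a good place for the TCP to grip from above, fingers closing along the knob's y; 38 mm above and 240 mm to the nose side of the hinge axis with the arm down.
- cup: small blue cup, 68 mm across, 75 mm high, leave alone; origin under its centre
- brush: brush about 170 mm long lying flat between jar and shaker, leave alone; x along it
- glaze_green: green glaze jar with black lid, 60 mm across, 100 mm high, leave alone; origin under its centre
- glaze_blue: blue glaze jar with black lid, 60 mm across, 100 mm high, leave alone; origin under its centre
- glaze_yellow: yellow glaze jar with black lid, 60 mm across, 100 mm high, leave alone; origin under its centre
- tin: small pale metal tin, 56 mm across, 50 mm high, leave alone; origin under its centre
Things that resemble listed ones, but are neither listed nor needed, are in the scene too. What is shaped like the jar but purple is not meant.

How it is judged:
By the outcome, as a careful person would: the job done as asked, in the order asked, and still so for the second after the job is handed in, while the arm keeps its last pose, push and grip.
It also fails if it takes over 45 s, if anything falls off the work surface, if the arm or the gripper's body presses on something with over 40 N, if the wrist force passes 120 N, or if a joint passes its speed limit or range.

## Working session

There is one attempt and no reset: what is moved stays moved. The work goes in short steps, Python scripts to look and compute and a shell command to move; the robot and the scene stay as the last step left them, time stands still between calls to the robot, and variables do not carry over. Pictures are saved under pics/ and viewed, at most 10 in all, crops included, and the job is handed in when it is done.

```bash
mkdir -p pics
cat > h.py <<'E'
import numpy as np, cv2
from plant import env, get_image, camera_model
def pts(name, d):
    m=camera_model(name); K=m["intrinsics"]; D=np.array(m["D"])
    v,u=np.mgrid[0:480,0:640]
    n=cv2.undistortPoints(np.stack([u,v],-1).reshape(-1,1,2).astype(float),np.array(K),D).reshape(480,640,2)
    P=np.dstack([n*d[...,None],d])
    T=np.linalg.inv(np.array(m["camera_from_world"]))
    return P@T[:3,:3].T+T[:3,3]
E
python3 - <<'E'
from h import *
for n in("scene","top"):
    im,d=get_image(n); cv2.imwrite(f"pics/{n}0.png",im[...,::-1]); np.savez(f"{n}0.npz",im=im,d=d,P=pts(n,d))
print(env.get_obs())
E
```

```text
{'time': 0.1, 'joints': array([ 1.11939787e+00,  4.91529234e-01,  1.55939427e+00,  4.75924067e-05,
        1.09169742e+00, -1.05595604e-01]), 'qvel': array([ 0.00152583, -0.00269188, -0.00203914,  0.00044112, -0.00014563,
        0.00047644]), 'effort': array([ 2.78653948e-03, -6.19443154e+01, -2.62025446e+01, -1.48635850e-04,
        2.93951576e-03,  3.36605888e-05]), 'ee_pos': array([0.21173304, 0.58785213, 0.24946557]), 'tool_rot': array([-5.40461782e-01, -3.09442596e+00,  1.53457633e-03]), 'force': array([-0.89735808, -0.08756363,  0.57259678]), 'moment': array([ 0.0422289 , -0.00164108, -0.00288947]), 'grasp_force': 0.0, 'grip_width': 1.0002537286287023}
```

View pics/scene0.png

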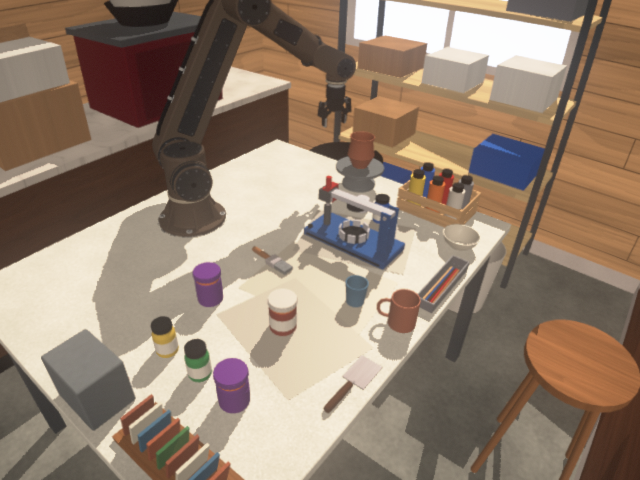

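View pics/top0.png

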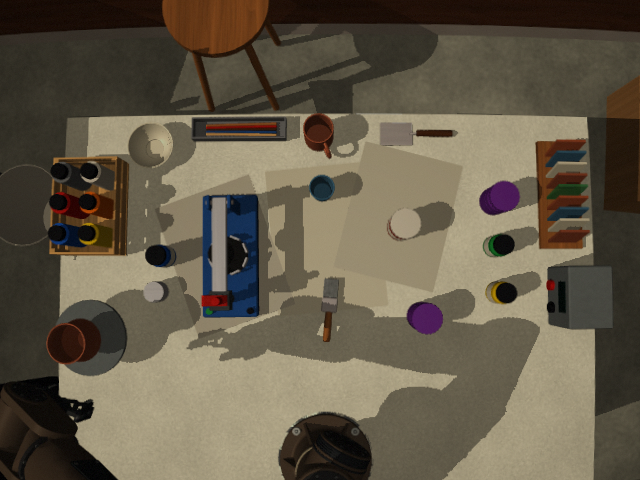

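The white-lidded jar is at top (404,223) and scene (283,312). Possible mix-ups for the jar are the purple jars at top (425,317) and (499,198), and the red-brown mug at (319,130). The red knob is at top (215,300) and scene (330,185). Possible mix-ups for the knob are the red lid in the rack at (62,203) and the red button on the grey box at (551,283). I choose the white-lidded jar and the knob on the blue shaker, and will check both in one close crop.

Run:
```python
from h import *
t=np.load("top0.npz"); s=np.load("scene0.npz")
a=cv2.resize(t["im"][180:330,190:270],(400,600)*1 if 0 else (320,600),interpolation=2)
b=cv2.resize(s["im"][165:275,295:415],(470,430),interpolation=2)
c=cv2.resize(s["im"][285:340,260:310],(155,170),interpolation=2)
o=np.zeros((600,800,3),np.uint8);o[:,:320]=a;o[:430,325:795]=b;o[430:,325:480]=c
cv2.imwrite("pics/crop1.png",o[...,::-1])
# measurements, top
P=t["P"]; im=t["im"].astype(int)
v,u=np.mgrid[0:480,0:640]
def reg(u0,u1,v0,v1,lo,hi): 
    return (u>=u0)&(u<u1)&(v>=v0)&(v<v1)&(P[...,2]>lo)&(P[...,2]<hi)
m=reg(380,430,200,245,.09,.13); q=P[m]
(c,r)=cv2.minEnclosingCircle(q[:,:2].astype(np.float32)); print("lid",q.mean(0),np.median(q[:,2]),c,r)
hsv=cv2.cvtColor(t["im"],cv2.COLOR_RGB2HSV)
red=((hsv[...,0]<8)|(hsv[...,0]>172))&(hsv[...,1]>150)
for lo,hi in((.1,.16),(.16,.195),(.195,.24)):
    m=red&reg(190,245,270,325,lo,hi); q=P[m]; print("red",lo,m.sum(),q.mean(0) if len(q) else 0,q.min(0) if len(q) else 0,q.max(0) if len(q) else 0)
m=reg(195,265,185,325,.02,.04)
print("base",cv2.minAreaRect(P[m][:,:2].astype(np.float32)))
m=reg(195,265,185,325,.155,.19)&~red
print("arm",cv2.minAreaRect(P[m][:,:2].astype(np.float32)),P[m].mean(0))
P=s["P"];hsv=cv2.cvtColor(s["im"],cv2.COLOR_RGB2HSV)
red=((hsv[...,0]<8)|(hsv[...,0]>172))&(hsv[...,1]>150)
for lo,hi in((.1,.16),(.16,.185),(.185,.23)):
    m=red&reg(315,345,170,215,lo,hi); q=P[m]; print("red s",lo,m.sum(),q.mean(0) if len(q) else 0,q.min(0) if len(q) else 0,q.max(0) if len(q) else 0)
m=reg(265,300,285,310,.09,.13); q=P[m];print("lid s",np.median(q,0),cv2.minEnclosingCircle(q[:,:2].astype(np.float32)))
```

```text
lid [ 0.62670006 -0.20253008  0.10707355] 0.10720829158623735 (0.6263138055801392, -0.20303484797477722) 0.0406462699174881
red 0.1 0 0 0 0
red 0.16 214 [0.43416642 0.26880787 0.17875193] [0.42137665 0.2371727  0.16970605] [0.44603424 0.29776585 0.19321959]
red 0.195 64 [0.43371254 0.25577031 0.21623868] [0.42370957 0.24848949 0.19603799] [0.44272136 0.26493393 0.22535515]
base ((0.5476175546646118, 0.2578699588775635), (0.3298113942146301, 0.1497313380241394), 0.9926502108573914)
arm ((0.5492703914642334, 0.2629045844078064), (0.0661393478512764, 0.28021275997161865), 89.26190948486328) [0.56136425 0.25890632 0.17260489]
red s 0.1 0 0 0 0
red s 0.16 28 [0.43837139 0.26817045 0.17698731] [0.4244408  0.23944735 0.17340054] [0.44913967 0.29461986 0.18323149]
red s 0.185 27 [0.44054231 0.25006035 0.20318877] [0.4307043  0.24167266 0.18582523] [0.44675456 0.25784372 0.21947011]
lid s [ 0.63485137 -0.20796981  0.10598149] ((0.6324030160903931, -0.20684413611888885), 0.04175066202878952)
```

View pics/crop1.png

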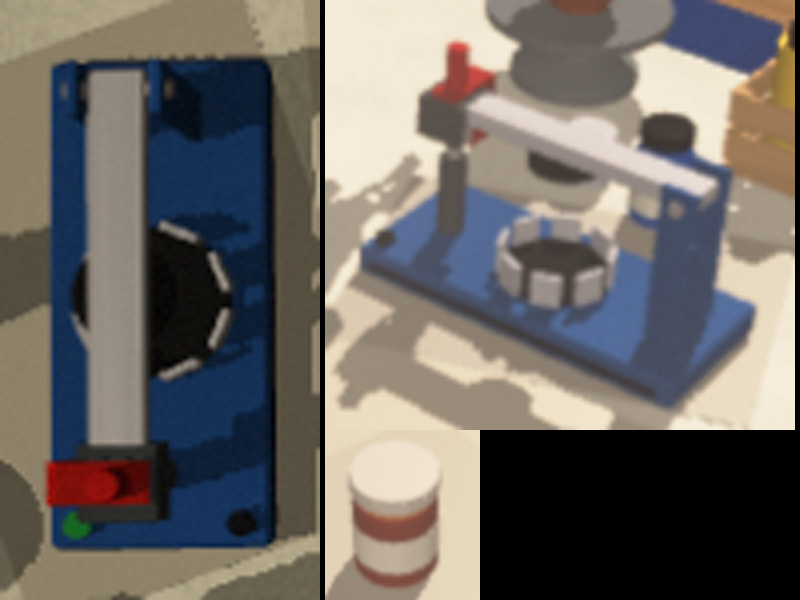

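The crop confirms the choice: white lid over a red-brown jar with an orange band, and a red knob at crop (103,483) on the blue shaker. The red plate runs to the image left, which is world +y. I'll check the height of the obstacle near the arm's start and of other tall things, then move.

```bash
python3 - <<'E'
from h import *
P=np.load("top0.npz")["P"]
q=P[295:380,45:130].reshape(-1,3);q=q[q[:,2]>.03];print("sculpt",np.percentile(q,[1,99],axis=0))
E
python3 -m crank '0 0 50 0 0 0 1;20 -60 80 0 0 7 1;40 -120 80 0 0 14 1;70 -170 80 0 0 21 1;100 -220 80 0 0 21 1;130 -270 80 0 0 21 1;155 -325 80 0 0 21 1;180 -380 80 0 0 21 1;205 -435 80 0 0 21 1;230 -490 80 0 0 21 1' 40
```

```text
sculpt [[0.23612098 0.52184835 0.08074969]
 [0.42458824 0.69449712 0.2212697 ]]
time: 1.35
ee_pos: [0.4422, 0.0961, 0.33]
tool_rot: [-0.033, 3.141, 0.0]
force: [1.7, 0.1, 0.0]
grip_width: -0.003
grasp_force: 0.0
```

```bash
python3 -m crank '30 -50 0 0 0 0 1;60 -100 0 0 0 0 1;92 -150 0 0 0 0 1;124 -200 0 0 0 0 1;155 -250 0 0 0 0 1;185 -301 0 0 0 0 1;185 -301 -60 0 0 0 1;185 -301 -120 0 0 0 1;185 -301 -175 0 0 0 1;185 -301 -175 0 0 0 1'
python3 - <<'E'
from h import *
print(env.get_obs()["ee_pos"])
im,d=get_image("scene"); cv2.imwrite("pics/b.png",cv2.resize(im[225:345,210:350],(700,600),interpolation=2)[...,::-1])
E
```

```text
time: 2.6
ee_pos: [0.6252, -0.2024, 0.1513]
tool_rot: [0.032, -3.134, -0.005]
force: [0.6, -0.0, 1.4]
grip_width: -0.001
grasp_force: 0.0
[ 0.62522122 -0.20236976  0.15126268]
```

View pics/b.png

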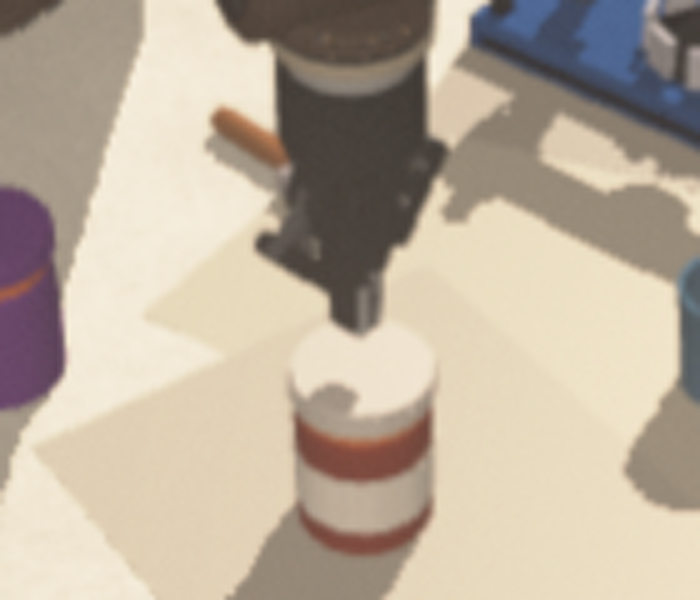

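The closed fingertips at (358,325) in the crop hang over the middle of the white lid (365,370), with the orange band still visible at (360,438). Now I press slowly.

```bash
python3 -m crank '0 0 -10 0 0 0 1;0 0 -20 0 0 0 1;0 0 -22 0 0 0 1;0 0 -24 0 0 0 1;0 0 -25 0 0 0 1;0 0 -26 0 0 0 1;0 0 -27 0 0 0 1;0 0 -28 0 0 0 1;0 0 -28 0 0 0 1'
```

```text
time: 3.78
ee_pos: [0.6268, -0.203, 0.127]
tool_rot: [0.033, -3.141, -0.0]
force: [0.5, -0.3, 0.2]
grip_width: -0.004
grasp_force: 0.0
```

```bash
python3 -m crank '0 0 -1 0 0 0 1;0 0 -2 0 0 0 1;0 0 -2 0 0 0 1'; python3 -m crank '0 0 -1 0 0 0 1;0 0 -2 0 0 0 1;0 0 -2 0 0 0 1'
```

```text
time: 4.15
ee_pos: [0.6269, -0.203, 0.1256]
tool_rot: [-0.033, 3.141, -0.0]
force: [-1.3, 0.3, 4.8]
grip_width: -0.0
grasp_force: 2.6
time: 4.53
ee_pos: [0.6269, -0.203, 0.1237]
tool_rot: [-0.033, 3.141, -0.0]
force: [-2.1, 1.0, 5.6]
grip_width: -0.001
grasp_force: 2.8
```

```bash
python3 -m crank '0 0 -1 0 0 0 1;0 0 -2 0 0 0 1;0 0 -2 0 0 0 1'; python3 -m crank '0 0 -1 0 0 0 1;0 0 -2 0 0 0 1;0 0 -2 0 0 0 1'
```

```text
time: 4.9
ee_pos: [0.627, -0.203, 0.1227]
tool_rot: [-0.033, 3.14, -0.001]
force: [-5.0, 1.9, 14.4]
grip_width: -0.0
grasp_force: 7.1
time: 5.28
ee_pos: [0.6273, -0.2031, 0.1226]
tool_rot: [-0.033, 3.139, -0.002]
force: [-8.1, 3.4, 29.7]
grip_width: 0.004
grasp_force: 14.7
```

The force rose from 14 to 30 N with no further travel, so this is the hard stop. I'll lift off and look.

```bash
python3 -m crank '0 0 3 0 0 0 1;0 0 10 0 0 0 1;0 0 60 0 0 0 1;0 0 120 0 0 0 1;0 0 180 0 0 0 0.2;-20 60 205 0 0 0 0;-40 120 205 0 0 0 0'
python3 - <<'E'
from h import *
im,d=get_image("scene"); o=np.hstack([cv2.resize(im[285:340,260:310],(400,440),interpolation=2),cv2.resize(np.load("scene0.npz")["im"][285:340,260:310],(400,440),interpolation=2)]); cv2.imwrite("pics/c.png",o[...,::-1])
im,d=get_image("top");P=pts("top",d); m=np.zeros(d.shape,bool);m[200:245,380:430]=1;m&=(P[...,2]>.09)&(P[...,2]<.13);q=P[m];print(np.median(q[:,2]),cv2.minEnclosingCircle(q[:,:2].astype(np.float32)))
print(env.get_obs()["ee_pos"])
E
```

```text
time: 6.15
ee_pos: [0.5885, -0.0878, 0.3257]
tool_rot: [-0.03, 3.138, -0.001]
force: [0.7, 0.0, -0.5]
grip_width: 0.635
grasp_force: 0.0
0.10381581051535915 ((0.6222958564758301, -0.22601187229156494), 0.029244614765048027)
[ 0.58712852 -0.08423675  0.32518087]
```

View pics/c.png

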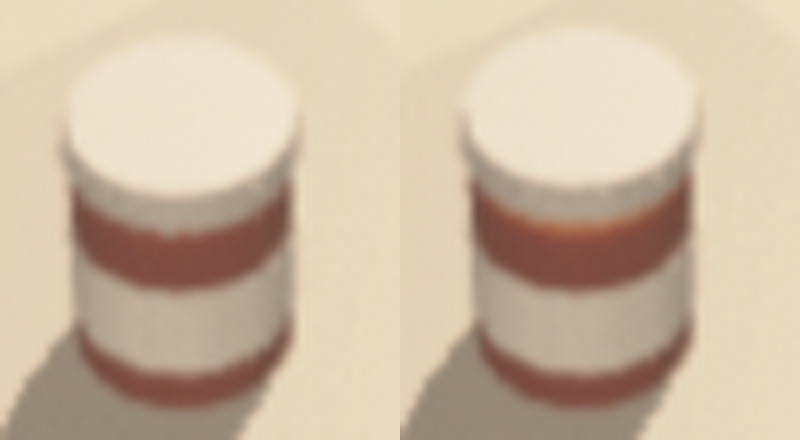

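The left half (after) shows no orange band at (175,230), where the right half (before) did; the jar is unmoved. Next, above the knob.

```bash
python3 -m crank '-24 55 0 0 0 0 0;-48 110 0 0 0 0 0;-72 165 0 0 0 0 0;-96 220 0 0 0 0 0;-120 275 0 0 0 0 0;-140 320 -10 0 0 0 0;-154 339 -20 0 0 0 0;-154 339 -25 0 0 0 0;-154 339 -25 0 0 0 0'
python3 - <<'E'
from h import *
from scipy.spatial.transform import Rotation as R
o=env.get_obs(); im,d=get_image("wrist"); m=camera_model("wrist")
v,u=np.mgrid[0:480,0:640]
n=cv2.undistortPoints(np.stack([u,v],-1).reshape(-1,1,2).astype(float),np.array(m["intrinsics"]),np.array(m["D"])).reshape(480,640,2)
T=np.array(m["tool_from_camera"]);P=np.dstack([n*d[...,None],d])@T[:3,:3].T+T[:3,3]
P=P@R.from_rotvec(o["tool_rot"]).as_matrix().T+o["ee_pos"]
hsv=cv2.cvtColor(im,cv2.COLOR_RGB2HSV)
red=((hsv[...,0]<8)|(hsv[...,0]>172))&(hsv[...,1]>150)&(d>0)&(abs(P[...,0]-.433)<.05)&(abs(P[...,1]-.256)<.06)
for lo,hi in((.1,.17),(.17,.187),(.187,.212),(.212,.24)):
    q=P[red&(P[...,2]>lo)&(P[...,2]<hi)]
    if len(q): print(lo,len(q),np.median(q,0),q.min(0),q.max(0),cv2.minEnclosingCircle(q[:,:2].astype(np.float32)))
print(o["ee_pos"]); cv2.imwrite("pics/w.png",im[...,::-1])
E
```

```text
time: 7.38
ee_pos: [0.4352, 0.2499, 0.2987]
tool_rot: [0.032, -3.141, 0.0]
force: [0.4, -0.3, -0.7]
grip_width: 0.995
grasp_force: 0.0
0.1 225 [0.42262541 0.29255846 0.1343948 ] [0.42068902 0.28744897 0.12265666] [0.43453061 0.29744968 0.16981231] ((0.4276762902736664, 0.2928835153579712), 0.008336003869771957)
0.17 2104 [0.43144101 0.27480752 0.17774489] [0.42063784 0.23694927 0.17090209] [0.45429839 0.29874271 0.18697684] ((0.4343036413192749, 0.2676199674606323), 0.03310801461338997)
0.187 307 [0.42605416 0.25545821 0.20057365] [0.42429767 0.2470277  0.18706128] [0.43453022 0.26665923 0.21199297] ((0.4338874816894531, 0.25689050555229187), 0.009889847598969936)
0.212 681 [0.43314331 0.25667238 0.2175612 ] [0.42458277 0.24727227 0.21206186] [0.4438463 0.2663399 0.2200194] ((0.4341861605644226, 0.25664857029914856), 0.009760701097548008)
[0.43518555 0.24989471 0.2986678 ]
```

View pics/w.png

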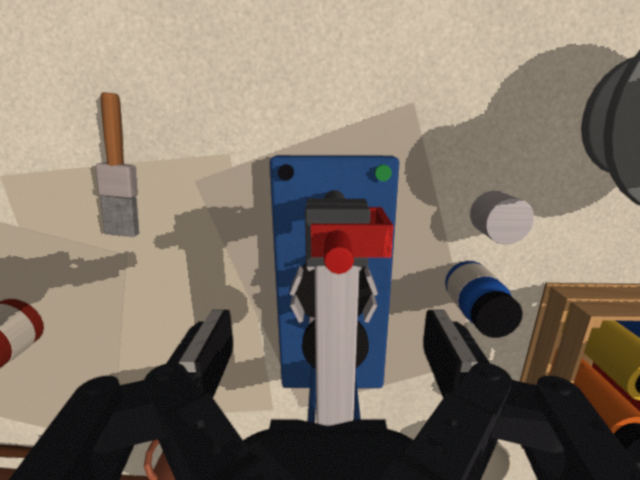

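The wrist view shows the knob's top at (339,260) and the red plate with its hook to the right at (380,240), which is world +y. The knob is at (0.434, 0.257), with its top at 0.218. Descending part way first.

```bash
python3 -m crank '0 0 -15 0 0 0 0;0 0 -25 0 0 0 0;0 0 -25 0 0 0 0'
```

```text
time: 7.8
ee_pos: [0.4346, 0.25, 0.2728]
tool_rot: [0.032, -3.14, 0.001]
force: [0.3, 0.4, -0.7]
grip_width: 1.0
grasp_force: 0.0
```

```bash
python3 -m crank '-1 7 0 0 0 0 0;-1 7 -20 0 0 0 0;-1 7 -40 0 0 0 0;-1 7 -60 0 0 0 0.3;-1 7 -70 0 0 0 0.4;-1 7 -70 0 0 0 0.4' 40
```

```text
time: 8.55
ee_pos: [0.4337, 0.2576, 0.2037]
tool_rot: [0.033, -3.141, 0.0]
force: [-0.1, -0.4, 0.2]
grip_width: 0.602
grasp_force: 0.0
```

```bash
python3 -m crank '0 0 0 0 0 0 0.7;0 0 0 0 0 0 1;0 0 0 0 0 0 1;0 0 0 0 0 0 1;0 0 0 0 0 0 1;0 0 0 0 0 0 1' 60
```

```text
time: 9.3
ee_pos: [0.434, 0.2571, 0.2047]
tool_rot: [-0.033, 3.14, -0.0]
force: [-0.6, -4.7, 4.9]
grip_width: 0.22
grasp_force: 58.3
```

```bash
python3 -m crank '0 3 0 0 0 0 1;0 6 0 0 0 0 1;0 9 0 0 0 0 1;0 11 0 0 0 0 1;0 11 0 0 0 0 1'
```

```text
time: 9.93
ee_pos: [0.4338, 0.2678, 0.2047]
tool_rot: [-0.033, 3.141, -0.002]
force: [-0.9, -8.3, 7.5]
grip_width: 0.218
grasp_force: 58.5
```

The latch is pulled about 11 mm and the spring force matches (8.3 N). I'll lift slightly along the hinge arc and check that it is free.

```bash
python3 -m crank '0.4 0 2 0 0.5 0 1;0.7 0 4 0 1 0 1;1 0 6 0 1.5 0 1;1 0 6 0 1.5 0 1'
```

```text
time: 10.42
ee_pos: [0.4347, 0.2675, 0.2099]
tool_rot: [0.033, -3.115, 0.002]
force: [2.2, -8.2, -3.5]
grip_width: 0.219
grasp_force: 58.6
```

It is free: 5 mm up with only about 3.5 N. Lifting along the arc.

```bash
python3 -m crank '2 0 10.5 0 2.5 0 1;5.4 0 23 0 5.5 0 1;9 0 35 0 8.5 0 1;14 0 47 0 11.5 0 1;14 0 47 0 11.5 0 1'
```

```text
time: 11.05
ee_pos: [0.4489, 0.2672, 0.2572]
tool_rot: [0.03, -2.913, -0.0]
force: [-2.1, -7.6, -3.9]
grip_width: 0.218
grasp_force: 58.8
```

```bash
python3 -m crank '5 0 12 0 3 0 1;11 0 23 0 6 0 1;17 0.5 34 0 9 0 1;24 0.5 45 0 12 0 1;31.5 0.5 55 0 15 0 1;31.5 0.5 55 0 15 0 1;31.5 0.5 55 0 15 0 1'
python3 - <<'E'
from h import *
im,d=get_image("scene"); cv2.imwrite("pics/e.png",cv2.resize(im[100:280,270:430],(530,596),interpolation=2)[...,::-1]);print(env.get_obs())
E
```

```text
time: 11.92
ee_pos: [0.4802, 0.2677, 0.3117]
tool_rot: [0.027, -2.652, -0.003]
force: [-1.3, -6.7, -2.3]
grip_width: 0.215
grasp_force: 59.0
{'time': 11.975, 'joints': array([ 0.32430098,  0.49734933,  1.4518806 ,  0.14841683,  1.65943462,
       -1.28874576]), 'qvel': array([ 3.93382218e-03, -1.13757536e-03,  9.20214066e-04,  8.89455020e-04,
       -1.43531678e-03, -5.45787976e-05]), 'effort': array([ 3.19535024e+00, -6.35030365e+01, -2.85444134e+01,  2.57332094e+00,
        9.85973775e-01, -1.85398880e-02]), 'ee_pos': array([0.48015456, 0.2676876 , 0.31174656]), 'tool_rot': array([ 0.02676598, -2.65227365, -0.00305344]), 'force': array([-0.33489155, -7.86128102, -3.00668705]), 'moment': array([-1.3986806 , -0.48629335,  0.69226035]), 'grasp_force': 59.0046501159668, 'grip_width': 0.2171160846401502}
```

View pics/e.png

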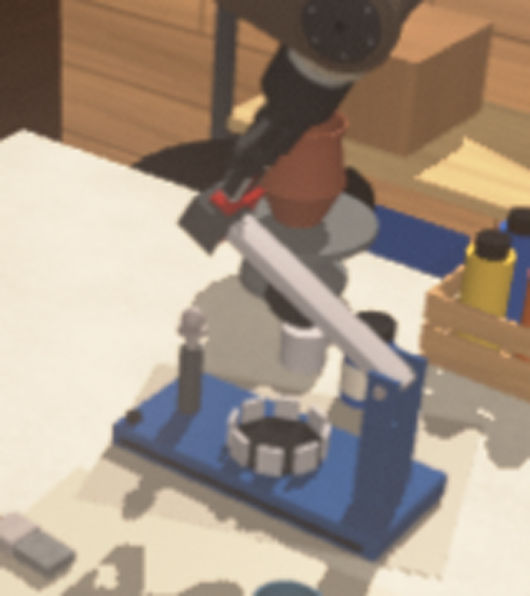

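The clamp arm is raised, with its nose at (205,222) well above the bare ball at (193,323), and the fingers still grip the knob. The nose has risen about 113 mm and the forces are steady.

```bash
python3 -c "
from plant import env
print(env.sign_off())"
```

```text
the job is handed in; nothing more can be done
None
```

The job is handed in at about 12 s of the 45 s allowed: the jar's white lid is fully seated with no orange band showing, and the gripper still holds the knob with the clamp arm's nose about 11 cm above where it lay.

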